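Find the free stem socket of the platen dock with the locating pin

ROBOT

A 6-joint arm with a two-finger parallel gripper is mounted at the origin on the work surface. World frame = base frame: x ahead of the robot, y to its left, z up, the work surface at z = 0. Lengths are in m, angles in rad, forces in N, time in s.
With the tool pointing down it reaches from about 0.425 to 0.95 m from the base axis. Payload 3.5 kg.
Tool frame: the origin (TCP) lies midway between the tips of the shut fingers; the grasp point (between the pads) lies 19 mm behind it; x points along the fingers, y is the direction in which the jaws open and shut, and the axes are right-handed (so a half turn about x gives the same grasp; the last joint's range is limited). The gripper opens to 85 mm and grips with 20 to 120 N. Pads are 22 mm wide; open, the fingers measure 114 mm over their backs; the gripper's body (76 mm by 85 mm) begins 54 mm behind the grasp point. The pads swing forward as they close: fully open they stand 13 mm farther back than shut.
Start: joints at [-1.308, 0.286, 1.577, -0, 1.279, -0.15], TCP at [0.271, -0.618, 0.231] pointing down, gripper open.
Joint ranges: [-2.77, 2.77], [-0.9, 2.22], [0.21, 2.48], [-1.53, 4.67], [0.24, 2.81], [-2.84, 2.84]. Speed limits (rad/s): [2.79, 2.79, 3.14, 3.14, 3.14, 3.14].

INTERFACE

Orientations are given as a unit quaternion [x, y, z, w].
In Python, from plant import ctrl, vision gives the robot as it stands. The module is installed in compiled form; this text tells all that it offers.
- The arm moves only by the tool play_rows, never from a script. Its arguments are lists of equal length, an entry for each row: "claw": the closure in counts, from 0 (fully open) to 255 (shut); "travel": the shift along the tool's x, y, z in m, a list of three; "dr": the turn, a rotation vector about the tool's x, y, z in rad, a list of three. In form: {"claw": [claw, ...], "travel": [[tx, ty, tz], ...], "dr": [[wx, wy, wz], ...]}. A call has 1 to 20 rows; each row is the pose to reach, as a shift and turn from the pose measured when the call began, along the tool's axes at that moment; what a row does not reach only later rows make up. A row lasts 1/10 s, in which the tool goes at most 50 mm and 8.59 degrees, less where a joint would pass 70% of its speed; a pose out of reach is approached as far as the arm can. A call with a gripper value outside its range is refused whole. The fingers move at their own pace and stop on an object; "force" is the grip in N (left out, the last holds). Time passes only in rows, so rows that repeat a pose let the fingers close. It gives the time, the measured TCP pose, the force and the opening at its end, in the units of the state.
- ctrl.get_state(): the state, without advancing time (a new reading comes with each control period).
- vision.read_camera(name): name is "side" or "top"; returns a dict with "img" (480x640x3 uint8, red, green, blue), "range_z" (480x640 float32, m along the optical axis (not along the pixel's ray), 0 where there is no reading), "K" (3x3 intrinsics, pixels), "world_to_cam" (4x4, takes a point from world to camera coordinates). Camera axes: x right, y up, looking along -z (the intrinsics and any distortion apply to the point x, -y, -z); pixel columns grow to the right and rows downward; lengths in m; the calibration is good to about 2 mm. A picture is of the moment at which its call begins.
- ctrl.sign_off(): hands the job in, once; it reports no verdict.
The state is a dict: "time": time; "qpos": joint angles; "dq": joint speeds; "joint_efforts": joint torques, N m; "eef_pos": TCP position; "tcp_rot": TCP orientation; "contact_force": force on the tool from outside, world axes, zero at the start; "wrist_torque": the same for the moment, N m; "opening": opening from 0.0 (shut) to 1.0 (fully open).
Only numpy, scipy, OpenCV 4.12 (cv2) and the standard library are available. Lean on these libraries where they do the work, as an engineer would, in place of code of your own. Each camera call takes 0.05 s, during which the arm holds its last target.

TASK

Take the steel locating pin out of its grey rest and find the one socket of the white platen dock that has no spacer left in it: push the pin gently down into a socket, past the grip of its springs, until it bottoms, and read its groove against the rim. Where the groove stays well above the rim a spacer lies below, so draw the pin out and try another; leave it standing, let go, in the socket where it is fully home with the groove level with the rim. Never lean hard on the dock, and leave the other things on the table alone.

Things in the scene. Friction and masses are not known exactly. Their poses are not given: they have to be found in the camera images.
- pin: locating pin, steel, 110 mm long, 0.15 to 0.3 kg, standing upright in its rest at the start. Origin: centre of its foot; z runs up along it. Shank 16 mm in diameter from 0 to 72 mm, 2.5 mm chamfer at the foot; ribbed round grip head 24 mm in diameter from 72 to 110 mm. A dark groove 3 mm wide runs round the shank.
- pin_groove (a point): middle of the pin's groove, on the pin's axis, 60 mm above the foot; axes as the pin's.
- pin_head (a point): middle of the upper part of the grip head, on the axis, 94 mm above the foot: a good height for a grasp.
- rest: pin rest, grey block 60 x 60 x 38 mm fixed to the table, with an upright 17.5 mm hole 30 mm deep in which the pin stands loosely. Origin: centre of its underside.
- dock: platen dock, white block 80 (x) x 240 (y) x 72 (z) mm, fixed to the table, turned up to 0.35 rad either way. Origin: centre of its underside; z up. Its top has three upright blind sockets that look alike, 18 mm in diameter, 75 mm apart along its y. 
- seats: the rubber seats at the bottom of the three sockets, inside the dock and hidden; same origin and axes as the dock. When the pin bottoms, on the seat's disc or on a spacer, the seat gives 1 mm for each 8 N, at most 6 mm.
- socket0_rim (a point): centre of the mouth of the first socket (local y = +75 mm), on the block's top face, 72 mm above the table; z up. In every socket two spring noses 18 mm below the rim grip the shank: it must be pushed past them with about 5 to 15 N, drags from there on, and stays where it is left.
- socket1_rim (a point): centre of the mouth of the middle socket (local y = 0 mm), on the block's top face, 72 mm above the table; z up. One of the three sockets, a different one each time, is free: the pin bottoms 60 mm deep, groove level with the rim. The other two hold a loose spacer that stops it 12 or 20 mm higher. 
- socket2_rim (a point): centre of the mouth of the third socket (local y = -75 mm), on the block's top face, 72 mm above the table; z up.
- tape: roll of tape, cardboard ring 84 mm across, 24 mm high, lying flat; a bystander, not to be moved. Origin: centre of its underside.
- inkbottle: small white ink bottle, 36 mm across, 75 mm high; a bystander, not to be moved. Origin: centre of its underside.
- driver: screwdriver with a black handle lying on the table, about 200 mm long; a bystander, not to be moved. Origin: middle of its length, at its underside; x towards the blade.
- bigink: yellow ink bottle, 64 mm across, 170 mm high; a bystander, not to be moved. Origin: centre of its underside.
- bigink2: blue ink bottle, 64 mm across, 170 mm high; a bystander, not to be moved. Origin: centre of its underside.
- cup: grey cup, 70 mm across, 80 mm high; a bystander, not to be moved. Origin: centre of its underside.
- smallcarton: small cardboard carton 90 x 60 x 50 mm; a bystander, not to be moved. Origin: centre of its underside.
Things that resemble listed ones, but are neither listed nor needed, are in the scene too. Of the things that look like the pin, the smallest one is meant.

How it is judged:
By the outcome, as a careful person would: the job done as asked, in the order asked, and still so for the second after the job is handed in, with the robot touching nothing.
It also fails if it takes over 61 s, if anything falls off the work surface, if the arm or the gripper's body presses on something with over 40 N, if the wrist force passes 120 N, or if a joint passes its speed limit or range.

## Working session

There is one attempt and no reset: what is moved stays moved. The work goes in short steps, Python scripts to look and compute and a tool call to move; the robot and the scene stay as the last step left them, time stands still between calls to the robot, and variables do not carry over. Pictures are saved under pics/ and viewed, and the job is handed in when it is done.

Besides the shell and the picture viewer there is one more tool, called in YAML: its name, and indented under it one key for each argument. play_rows: Moves the arm, as the interface text tells. Its arguments: {"type":"object","properties":{"claw":{"type":"array","items":{"type":"number"}},"travel":{"type":"array","items":{"type":"array","items":{"type":"number"}}},"dr":{"type":"array","items":{"type":"array","items":{"type":"number"}}},"force":{"type":"number"}},"required":["claw","travel","dr"]}

```bash
mkdir -p pics; cat > h.py <<'E'
from plant import ctrl, vision
import numpy as np, cv2
def cam(n):
    c=vision.read_camera(n); return c
def save(c,f,box=None,s=1):
    im=c["img"][:,:,::-1]
    if box: im=im[box[1]:box[3],box[0]:box[2]]
    if s!=1: im=cv2.resize(im,None,fx=s,fy=s,interpolation=cv2.INTER_CUBIC)
    cv2.imwrite("pics/"+f,im)
def ray(c,u,v):
    K=c["K"];T=c["world_to_cam"];R=T[:3,:3];t=T[:3,3]
    d=np.array([(u-K[0,2])/K[0,0],-(v-K[1,2])/K[1,1],-1.])
    return -R.T@t, R.T@d
def onz(c,u,v,z):
    o,d=ray(c,u,v); return o+d*(z-o[2])/d[2]
def proj(c,p):
    T=c["world_to_cam"];q=T[:3,:3]@np.array(p)+T[:3,3];K=c["K"]
    return np.array([K[0,0]*q[0]/-q[2]+K[0,2],K[1,1]*-q[1]/-q[2]+K[1,2]])
def dep(c,u,v):
    o,d=ray(c,u,v); return o+d*c["range_z"][int(round(v)),int(round(u))]
E
python3 - <<'E'
from h import *
for n in("side","top"):
    c=cam(n);save(c,n+"0.png");print(n,c.keys(),c["K"],c["world_to_cam"])
print(ctrl.get_state())
E
```

```text
side dict_keys(['img', 'range_z', 'K', 'world_to_cam']) [[546.64113465   0.         315.361308  ]
 [  0.         546.64113465 236.32456562]
 [  0.           0.           1.        ]] [[-0.94273148 -0.33292436 -0.02046297  0.51515885]
 [ 0.17843478 -0.55519883  0.8123517  -0.18645126]
 [-0.28181268  0.76217822  0.5828087  -1.04734922]
 [ 0.          0.          0.          1.        ]]
top dict_keys(['img', 'range_z', 'K', 'world_to_cam']) [[595.76822006   0.         324.55033915]
 [  0.         595.76822006 242.51356162]
 [  0.           0.           1.        ]] [[ 0.01592366 -0.99985989  0.00516208 -0.04229276]
 [ 0.98955098  0.01649898  0.14323629 -0.52856801]
 [-0.14330139  0.00282729  0.98967506 -1.64636338]
 [ 0.          0.          0.          1.        ]]
{'time': 0.1, 'qpos': array([-1.30799766e+00,  2.87125609e-01,  1.57802637e+00, -1.90939205e-05,
        1.27859353e+00, -1.50020793e-01]), 'dq': array([ 0.00092744, -0.00039422, -0.00573484,  0.00115578,  0.00039319,
        0.00076614]), 'joint_efforts': array([ 3.35010373e-04, -4.07298410e+01, -2.93699884e+01, -1.85096146e-04,
        3.41922365e-03, -6.63783609e-06]), 'eef_pos': array([ 0.27066044, -0.61771411,  0.23005542]), 'tcp_rot': array([-0.6920469 , -0.14568093,  0.6921456 , -0.14416178]), 'contact_force': array([ 0.11790597, -0.31079257,  0.37039305]), 'wrist_torque': array([-0.0303411 ,  0.04223913,  0.02749837]), 'opening': 0.9979497215298542}
```

View pics/side0.png

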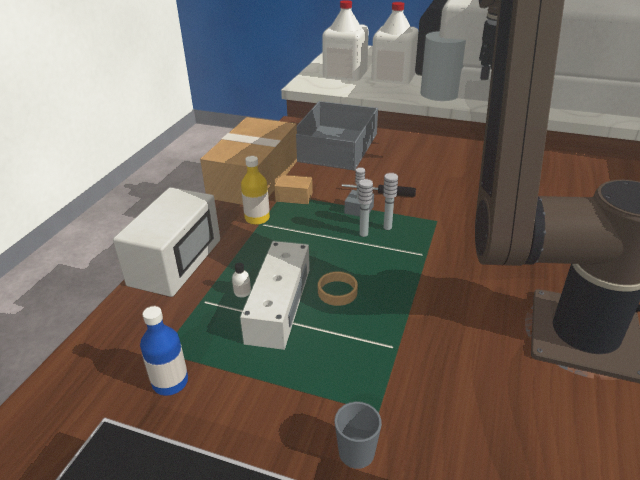

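View pics/top0.png

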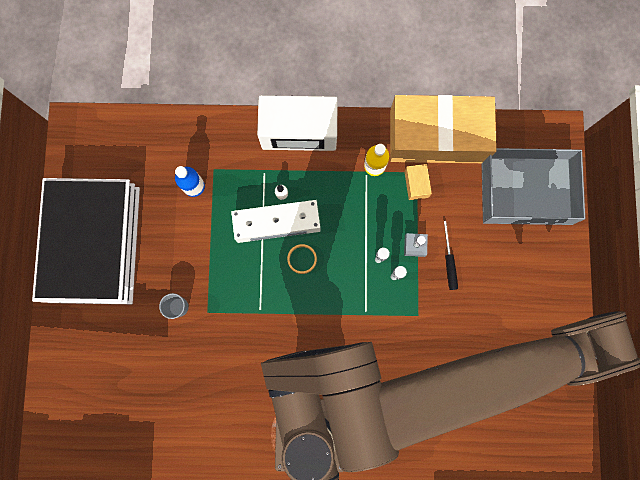

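```bash
python3 - <<'E'
from h import *
c=cam("side");t=cam("top")
save(c,"s1.png",(320,150,430,250),5);save(t,"t1.png",(220,180,440,290),3.6)
save(c,"s2.png",(230,230,340,350),5)
E
```

```text
(no output)
```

View pics/s1.png

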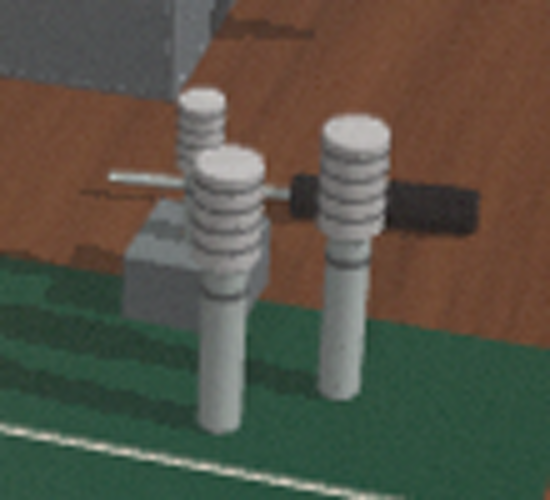

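View pics/t1.png

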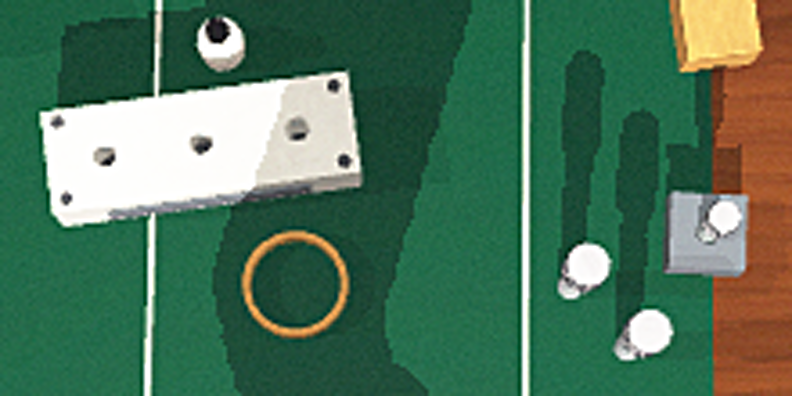

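View pics/s2.png

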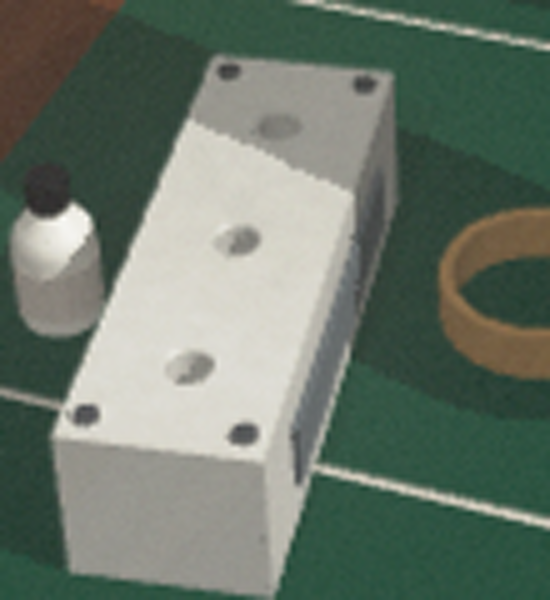

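```bash
python3 - <<'E'
from h import *
t=cam("top");c=cam("side")
for n,x in(("top",t),("side",c)): 
    T=x["world_to_cam"];print(n,"cam at",-T[:3,:3].T@T[:3,3])
# heads
for nm,x,pts,z in(("top",t,[(249,223),(276,220),(302.5,215.6)],.072),("side",c,[(267.6,303.6),(277.6,278.2),(286,255.4)],.072)):
    for p in pts: print(nm,p,onz(x,*p,z).round(4))
# pin heads: depth mask in top
def pts(x):
    h,w=x["range_z"].shape;U,V=np.meshgrid(np.arange(w),np.arange(h))
    K=x["K"];T=x["world_to_cam"];r=x["range_z"]
    d=np.stack([(U-K[0,2])/K[0,0],-(V-K[1,2])/K[1,1],-np.ones_like(U)],-1)*r[...,None]
    return (d-T[:3,3])@T[:3,:3]
P=pts(t);Z=P[...,2]
m=np.zeros(Z.shape,np.uint8);m[225:290,370:440]=((Z>.1)&(Z<.2))[225:290,370:440]
n,l,s,ce=cv2.connectedComponentsWithStats(m)
for i in range(1,n):
    q=P[l==i];print("head",s[i],ce[i],"ztop",np.percentile(q[:,2],90).round(4)); zt=np.percentile(q[:,2],90); qq=q[q[:,2]>zt-.006]; print((qq.min(0)+qq.max(0))[:2]/2,qq.max(0)-qq.min(0),onz(t,*ce[i],zt))
# dock top face
m=np.zeros(Z.shape,np.uint8);m[190:250,220:330]=((abs(Z-.072)<.008))[190:250,220:330]
n,l,s,ce=cv2.connectedComponentsWithStats(m);i=1+np.argmax(s[1:,4])
cs,_=cv2.findContours((l==i).astype(np.uint8),cv2.RETR_EXTERNAL,cv2.CHAIN_APPROX_NONE)
k=max(cs,key=cv2.contourArea).reshape(-1,2)
w=np.array([onz(t,u,v,.072)[:2] for u,v in k],np.float32)
r=cv2.minAreaRect(w);print(r, P[l==i][:,2].mean())
# side head
Ps=pts(c);Zs=Ps[...,2]
m=np.zeros(Z.shape,np.uint8);m[160:240,340:410]=((Zs>.05)&(Zs<.2))[160:240,340:410]
for (a,b) in [((355,168),0),]:
    reg=(slice(166,186),slice(352,372));q=Ps[reg].reshape(-1,3);q=q[(q[:,2]>.085)&(q[:,2]<.14)&(q[:,0]>.3)];print("side pts",len(q),q.min(0),q.max(0),np.median(q,0))
E
```

```text
top cam at [ 0.2877923  -0.02891125  1.70529321]
side cam at [0.22376956 0.86625816 0.77240991]
top (249, 223) [0.5756 0.1774 0.072 ]
top (276, 220) [0.5854 0.1026 0.072 ]
top (302.5, 215.6) [0.5991 0.0291 0.072 ]
side (267.6, 303.6) [0.5757 0.1825 0.072 ]
side (277.6, 278.2) [0.5864 0.1081 0.072 ]
side (286, 255.4) [0.5983 0.034  0.072 ]
head [416 236  10   9  70] [420.44285714 239.98571429] ztop 0.1214
[ 0.52892365 -0.29213705] [0.02238711 0.01916181 0.01061785] [ 0.52830199 -0.29126247  0.12142283]
head [376 247  13  14 139] [382.20143885 253.83453237] ztop 0.1507
[ 0.48787718 -0.18658724] [0.0319782  0.029173   0.01371398] [ 0.48532844 -0.18547335  0.15072429]
head [393 266  14  13 143] [399.16083916 272.12587413] ztop 0.1507
[ 0.43945592 -0.23266342] [0.02882398 0.02694339 0.00928634] [ 0.43777869 -0.23001135  0.1507427 ]
((0.5873773694038391, 0.10462155193090439), (0.08195380866527557, 0.23982742428779602), 8.805826187133789) 0.0713064373205389
side pts 120 [ 0.51751    -0.30443718  0.085254  ] [ 0.54115662 -0.2741433   0.12111731] [ 0.5288196  -0.28262171  0.10944065]
```

```bash
cat >> h.py <<'E'
from scipy.spatial.transform import Rotation as Ro
def rel(target,yaw=None,st=None):
    """target TCP world; yaw = world angle of jaw (tool y) axis; -> travel, dr in tool axes"""
    st=st or ctrl.get_state();R=Ro.from_quat(st["tcp_rot"])
    tr=R.inv().apply(np.array(target)-st["eef_pos"])
    if yaw is None: ry=np.arctan2(*R.as_matrix()[1::-1,1]); yaw=ry
    y=np.array([np.cos(yaw),np.sin(yaw),0]);x=np.array([0,0,-1.]);z=np.cross(x,y)
    T=Ro.from_matrix(np.stack([x,y,z],1))
    dr=(R.inv()*T).as_rotvec()
    return tr.round(4),dr.round(4)
E
python3 - <<'E'
from h import *
s=ctrl.get_state();R=Ro.from_quat(s["tcp_rot"]).as_matrix();print(R.round(3)); print("yaw",np.arctan2(R[1,1],R[0,1]))
t=cam("top");c=cam("side")
for u,v in[(360.4,169.4)]: print(onz(c,u,v,.118))
print(onz(t,420.5,240,.118))
for p in[(.5285,-.2917,.118),(.5285,-.2917,.038)]:print(proj(c,p),proj(t,p))
save(t,"t2.png",(400,220,450,265),14);save(c,"s3.png",(345,160,380,220),10)
for yaw in np.arange(-3,3.2,.5): print(yaw,rel([.5285,-.2917,.2],yaw))
E
```

```text
[[-0.     0.401 -0.916]
 [ 0.001 -0.916 -0.401]
 [-1.    -0.001 -0.   ]]
yaw -1.1579930163860712
[ 0.52866597 -0.29078017  0.118     ]
[ 0.52878537 -0.29198331  0.118     ]
[360.56554626 169.23762164] [420.39573054 240.1029479 ]
[359.69709668 196.91680966] [415.74704798 244.26698083]
-3.0 (array([ 0.0312, -0.1957, -0.367 ]), array([1.842e+00, 3.000e-04, 3.000e-04]))
-2.5 (array([ 0.0312, -0.1957, -0.367 ]), array([1.342e+00, 2.000e-04, 3.000e-04]))
-2.0 (array([ 0.0312, -0.1957, -0.367 ]), array([8.42e-01, 1.00e-04, 3.00e-04]))
-1.5 (array([ 0.0312, -0.1957, -0.367 ]), array([ 3.42e-01, -0.00e+00,  3.00e-04]))
-1.0 (array([ 0.0312, -0.1957, -0.367 ]), array([-1.58e-01, -1.00e-04,  3.00e-04]))
-0.5 (array([ 0.0312, -0.1957, -0.367 ]), array([-6.58e-01, -2.00e-04,  3.00e-04]))
0.0 (array([ 0.0312, -0.1957, -0.367 ]), array([-1.158e+00, -3.000e-04,  3.000e-04]))
0.5 (array([ 0.0312, -0.1957, -0.367 ]), array([-1.658e+00, -3.000e-04,  2.000e-04]))
1.0 (array([ 0.0312, -0.1957, -0.367 ]), array([-2.158e+00, -4.000e-04,  1.000e-04]))
1.5 (array([ 0.0312, -0.1957, -0.367 ]), array([-2.658e+00, -5.000e-04,  0.000e+00]))
2.0 (array([ 0.0312, -0.1957, -0.367 ]), array([3.1251e+00, 5.0000e-04, 1.0000e-04]))
2.5 (array([ 0.0312, -0.1957, -0.367 ]), array([2.6251e+00, 4.0000e-04, 2.0000e-04]))
3.0 (array([ 0.0312, -0.1957, -0.367 ]), array([2.1251e+00, 3.0000e-04, 3.0000e-04]))
```

View pics/t2.png

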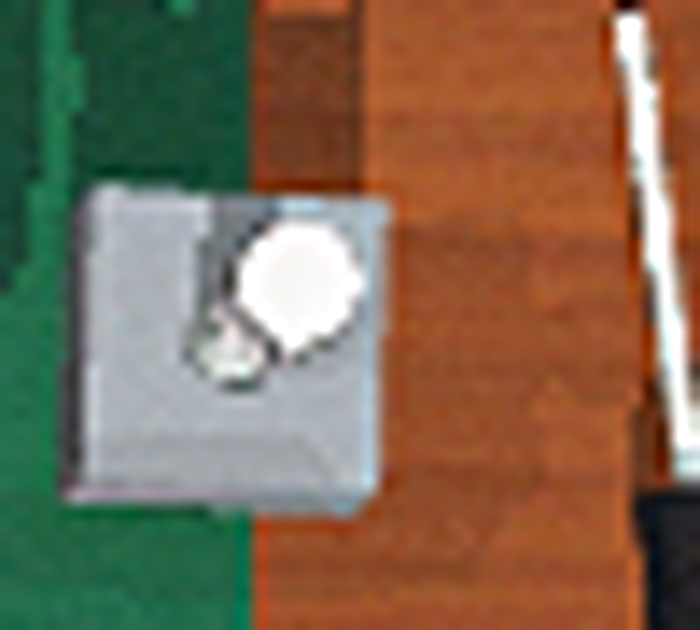

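View pics/s3.png

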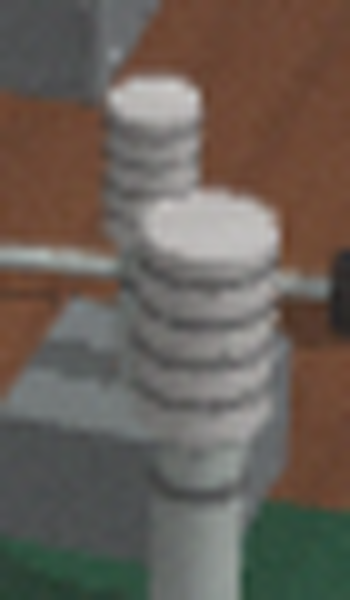

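Candidates for the pin (top image): (420,240), in the grey rest, ~22 mm head, top at 0.12 m; (382,254) and (399,272), free-standing, ~29–32 mm heads, tops at 0.15 m. The crop shows the rest one is the smallest, so I choose it.

play_rows:
  claw: [0,0,0,0,0,0,0,0,0,0,0,0,0,0,0]
  travel:
    - [0.031,-0.196,-0.367]
    - [0.031,-0.196,-0.367]
    - [0.031,-0.196,-0.367]
    - [0.031,-0.196,-0.367]
    - [0.031,-0.196,-0.367]
    - [0.031,-0.196,-0.367]
    - [0.031,-0.196,-0.367]
    - [0.031,-0.196,-0.367]
    - [0.031,-0.196,-0.367]
    - [0.031,-0.196,-0.367]
    - [0.031,-0.196,-0.367]
    - [0.031,-0.196,-0.367]
    - [0.031,-0.196,-0.367]
    - [0.031,-0.196,-0.367]
    - [0.031,-0.196,-0.367]
  dr:
    - [-1.6,0,0]
    - [-1.6,0,0]
    - [-1.6,0,0]
    - [-1.6,0,0]
    - [-1.6,0,0]
    - [-1.6,0,0]
    - [-1.6,0,0]
    - [-1.6,0,0]
    - [-1.6,0,0]
    - [-1.6,0,0]
    - [-1.6,0,0]
    - [-1.6,0,0]
    - [-1.6,0,0]
    - [-1.6,0,0]
    - [-1.6,0,0]
  force: 60

```text
time: 1.9
eef_pos: [0.5282, -0.2917, 0.2003]
tcp_rot: [0.379, 0.597, -0.379, 0.597]
contact_force: [0.5, 0.1, 0.5]
opening: 1.001
```

```bash
python3 - <<'E'
from h import *
s=ctrl.get_state();print(s["time"],s["qpos"],s["eef_pos"],s["contact_force"],rel([.5286,-.2914,.083],0.442))
save(cam("side"),"s4.png");
E
```

```text
1.9 [-6.72606498e-01  1.57505839e-01  1.78714783e+00  2.31667673e-04
  1.19713089e+00 -1.11332186e+00] [ 0.52820499 -0.29165435  0.20025713] [0.51929356 0.10908288 0.49028664] (array([ 0.1173,  0.0005, -0.    ]), array([-0.0014, -0.0003, -0.0001]))
```

View pics/s4.png

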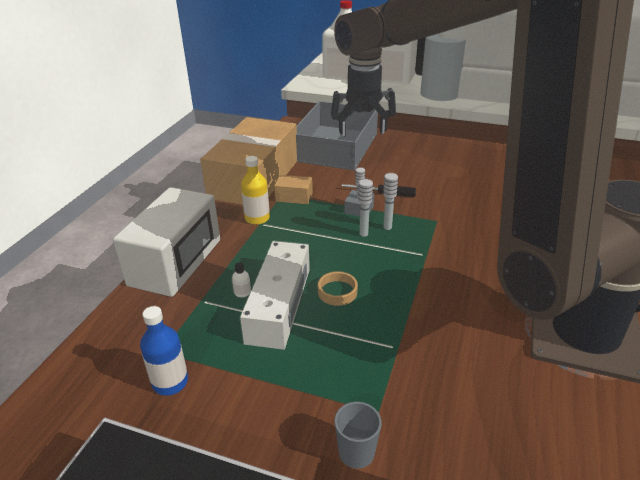

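The gripper is open above the rest pin (gripper at 363,120; pin at 360,172). Next I descend and grasp.

play_rows:
  claw: [0,0,0,0,0,255,255,255,255,255,255,255,255]
  travel:
    - [0.04,0,0]
    - [0.08,0,0]
    - [0.1,0,0]
    - [0.117,0,0]
    - [0.117,0,0]
    - [0.117,0,0]
    - [0.117,0,0]
    - [0.117,0,0]
    - [0.117,0,0]
    - [0.117,0,0]
    - [0.117,0,0]
    - [0.117,0,0]
    - [0.117,0,0]
  dr:
    - [0,0,0]
    - [0,0,0]
    - [0,0,0]
    - [0,0,0]
    - [0,0,0]
    - [0,0,0]
    - [0,0,0]
    - [0,0,0]
    - [0,0,0]
    - [0,0,0]
    - [0,0,0]
    - [0,0,0]
    - [0,0,0]
  force: 60

```text
time: 3.25
eef_pos: [0.5292, -0.292, 0.0845]
tcp_rot: [0.379, 0.596, -0.378, 0.598]
contact_force: [1.6, 1.5, 4.6]
opening: 0.268
```

```bash
python3 - <<'E'
from h import *
s=ctrl.get_state();print(s["time"],s["eef_pos"],s["contact_force"],s["opening"],s["wrist_torque"])
c=cam("side");save(c,"s5.png",(310,100,420,240),4.2)
E
```

```text
3.25 [ 0.52917894 -0.29195712  0.0845381 ] [1.56898392 1.52231654 4.60570002] 0.2676697793139469 [ 0.25345683 -0.26435354  0.01665084]
```

View pics/s5.png

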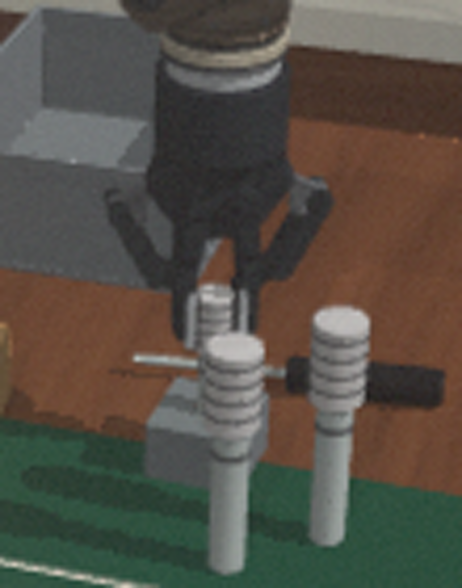

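The pads hold the head (s5 ≈ (215,310)); the opening of 22.8 mm fits the 24 mm head. Lifting.

play_rows:
  claw: [255,255,255,255,255,255,255]
  travel:
    - [-0.02,0,0]
    - [-0.06,0,0]
    - [-0.1,0,0]
    - [-0.14,0,0]
    - [-0.155,0,0]
    - [-0.155,0,0]
    - [-0.155,0,0]
  dr:
    - [0,0,0]
    - [0,0,0]
    - [0,0,0]
    - [0,0,0]
    - [0,0,0]
    - [0,0,0]
    - [0,0,0]

```text
time: 4.0
eef_pos: [0.5277, -0.2912, 0.2367]
tcp_rot: [0.379, 0.598, -0.378, 0.596]
contact_force: [-0.0, 0.6, -2.8]
opening: 0.262
```

```bash
python3 - <<'E'
from h import *
s=ctrl.get_state();print(s["time"],s["eef_pos"],s["contact_force"],s["opening"],s["wrist_torque"])
print(rel([.587,.105,.2395],0.442))
c=cam("side");save(c,"s6.png",(310,40,420,240),3)
E
```

```text
4.0 [ 0.52773775 -0.29117052  0.23668129] [-0.01686512  0.59594703 -2.76836854] 0.2622820377784707 [ 0.05038453  0.03584011 -0.01045184]
(array([-0.0022,  0.2226, -0.3331]), array([-0.0013, -0.0021,  0.0004]))
```

View pics/s6.png

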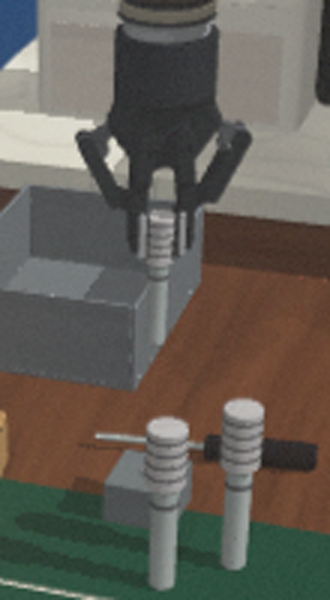

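```bash
python3 - <<'E'
from h import *
print(rel([.5986,.032,.2],0.442))
E
```

```text
(array([ 0.0365,  0.2022, -0.2616]), array([-0.0013, -0.0037,  0.0011]))
```

play_rows:
  claw: [255,255,255,255,255,255,255,255,255,255,255,255]
  travel:
    - [0,0.025,-0.032]
    - [0,0.05,-0.065]
    - [0,0.076,-0.098]
    - [0,0.1,-0.13]
    - [0,0.126,-0.163]
    - [0.01,0.151,-0.196]
    - [0.02,0.177,-0.228]
    - [0.03,0.202,-0.262]
    - [0.036,0.202,-0.262]
    - [0.036,0.202,-0.262]
    - [0.036,0.202,-0.262]
    - [0.036,0.202,-0.262]
  dr:
    - [0,0,0]
    - [0,0,0]
    - [0,0,0]
    - [0,0,0]
    - [0,0,0]
    - [0,0,0]
    - [0,0,0]
    - [0,0,0]
    - [0,-0.003,0]
    - [0,-0.003,0]
    - [0,-0.003,0]
    - [0,-0.003,0]

```text
time: 5.25
eef_pos: [0.5981, 0.031, 0.2002]
tcp_rot: [0.379, 0.597, -0.38, 0.596]
contact_force: [-0.0, -0.5, -1.9]
opening: 0.262
```

```bash
python3 - <<'E'
from h import *
s=ctrl.get_state();print(s["time"],s["eef_pos"],s["contact_force"],s["opening"],s["wrist_torque"])
print(rel([.5986,.032,.163],0.442))
c=cam("side");save(c,"s7.png",(220,160,350,350),3.1);t=cam("top");save(t,"t7.png",(220,180,350,260),5)
f=[*s["eef_pos"][:2],s["eef_pos"][2]-.0765];print(f,proj(c,f),proj(c,[.5986,.032,.072]))
E
```

```text
5.25 [0.59813338 0.0310452  0.2002075 ] [-0.03682751 -0.53127632 -1.94571398] 0.2618682711029262 [ 0.00654158 -0.00624893  0.02127281]
(array([ 0.0372,  0.0009, -0.0006]), array([-0.0031, -0.0008,  0.0017]))
[np.float64(0.5981333831673837), np.float64(0.031045200546800503), np.float64(0.12370749995862963)] [285.30622349 234.59981571] [286.22122999 254.8284747 ]
```

View pics/s7.png

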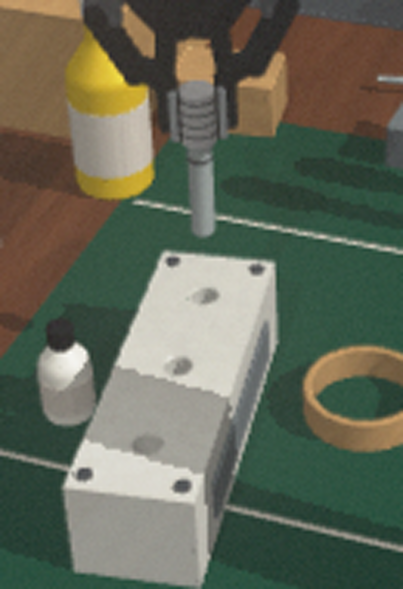

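View pics/t7.png

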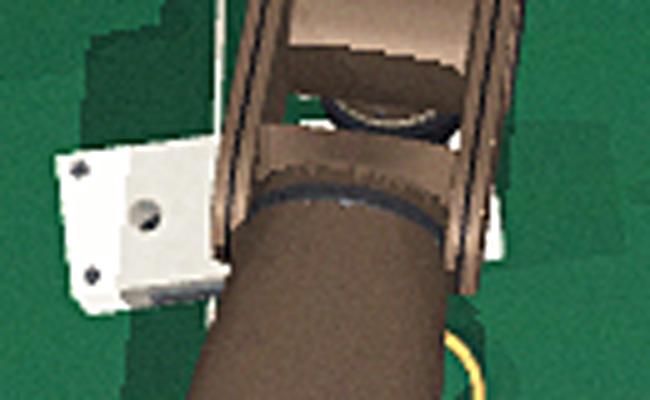

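```bash
python3 - <<'E'
from h import *
c=cam("side");save(c,"s8.png",(255,245,300,315),8.5)
E
```

```text
(no output)
```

View pics/s8.png

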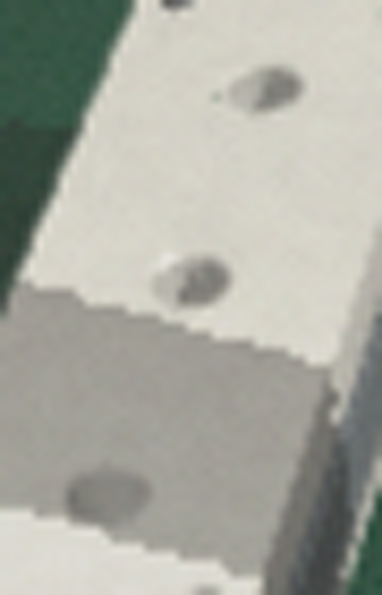

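```bash
python3 - <<'E'
from h import *
c=cam("side")
P=[onz(c,*p,.072) for p in [(267.3,302.8),(277.3,277.6),(285.85,255.15)]]
for p in P: print(p.round(4))
m=np.mean(P,0);d=(P[0]-P[2])[:2];a=np.arctan2(-d[0],d[1]);print(m,np.linalg.norm(d),np.degrees(a))
u=np.array([-np.sin(a),np.cos(a)])
for k in(1,0,-1):
    g=m[:2]+k*.075*u;print(k,g,rel([*g,.163],.442))
E
```

```text
[0.5772 0.1807 0.072 ]
[0.5877 0.1066 0.072 ]
[0.5989 0.0333 0.072 ]
[0.58794163 0.10685912 0.072     ] 0.14901893126394483 8.396464353318441
1 [0.57698998 0.18105522] (array([ 0.0381,  0.0442, -0.1446]), array([-0.0028, -0.0002,  0.0004]))
0 [0.58794163 0.10685912] (array([ 0.0381,  0.0226, -0.0728]), array([-0.0028, -0.0002,  0.0004]))
-1 [0.59889328 0.03266302] (array([ 0.038 ,  0.0009, -0.001 ]), array([-0.0028, -0.0002,  0.0004]))
```

play_rows:
  claw: [255,255,255,255,255,255,255,255,255,255]
  travel:
    - [0.015,0.001,-0.001]
    - [0.03,0.001,-0.001]
    - [0.04,0.001,-0.001]
    - [0.045,0.001,-0.001]
    - [0.05,0.001,-0.001]
    - [0.054,0.001,-0.001]
    - [0.058,0.001,-0.001]
    - [0.062,0.001,-0.001]
    - [0.062,0.001,-0.001]
    - [0.062,0.001,-0.001]
  dr:
    - [0,0,0]
    - [0,0,0]
    - [0,0,0]
    - [0,0,0]
    - [0,0,0]
    - [0,0,0]
    - [0,0,0]
    - [0,0,0]
    - [0,0,0]
    - [0,0,0]

```text
time: 6.45
eef_pos: [0.5991, 0.0327, 0.1392]
tcp_rot: [0.379, 0.597, -0.379, 0.597]
contact_force: [0.9, -0.2, -1.3]
opening: 0.264
```

```bash
python3 - <<'E'
from h import *
s=ctrl.get_state();print(s["time"],s["eef_pos"],s["contact_force"],s["opening"],s["wrist_torque"])
c=cam("side");save(c,"s9.png",(240,180,330,320),4.2)
E
```

```text
6.45 [0.59906905 0.03266761 0.139195  ] [ 0.87276381 -0.24833201 -1.32111575] 0.26390220257445035 [-0.00200012 -0.01084415 -0.03063148]
```

View pics/s9.png

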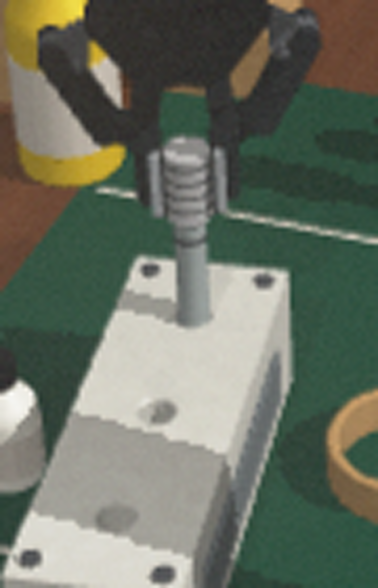

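The pin is cleanly in the socket2 mouth, entering at (193,322) in the crop, with almost no side force. Pushing past the noses.

play_rows:
  claw: [255,255,255,255,255,255]
  travel:
    - [0.003,0,0]
    - [0.006,0,0]
    - [0.009,0,0]
    - [0.012,0,0]
    - [0.014,0,0]
    - [0.014,0,0]
  dr:
    - [0,0,0]
    - [0,0,0]
    - [0,0,0]
    - [0,0,0]
    - [0,0,0]
    - [0,0,0]

```text
time: 7.1
eef_pos: [0.5995, 0.0327, 0.1256]
tcp_rot: [0.379, 0.597, -0.379, 0.597]
contact_force: [0.8, 0.5, 0.5]
opening: 0.264
```

play_rows:
  claw: [255,255,255,255,255,255]
  travel:
    - [0.003,0,0]
    - [0.006,0,0]
    - [0.009,0,0]
    - [0.012,0,0]
    - [0.014,0,0]
    - [0.014,0,0]
  dr:
    - [0,0,0]
    - [0,0,0]
    - [0,0,0]
    - [0,0,0]
    - [0,0,0]
    - [0,0,0]

```text
time: 7.7
eef_pos: [0.5993, 0.0327, 0.1105]
tcp_rot: [0.379, 0.597, -0.379, 0.597]
contact_force: [1.8, 0.2, -1.5]
opening: 0.265
```

```bash
python3 - <<'E'
from h import *
s=ctrl.get_state();print(s["time"],s["eef_pos"],s["contact_force"],s["opening"],s["wrist_torque"])
c=cam("side");save(c,"s10.png",(240,180,330,320),4.2)
E
```

```text
7.7 [0.5993139  0.03273876 0.11051473] [ 1.78432045  0.23349067 -1.50177589] 0.26456245888602853 [ 0.06080199 -0.5193849  -0.00757864]
```

View pics/s10.png

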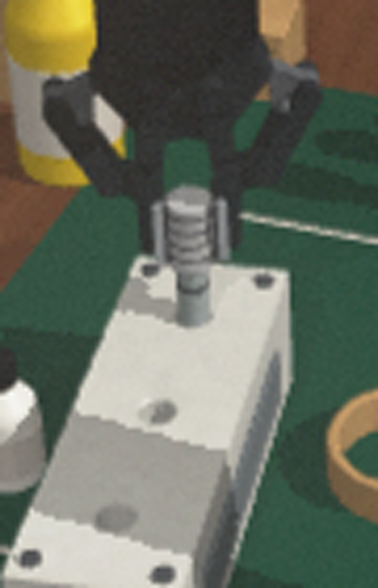

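play_rows:
  claw: [255,255,255]
  travel:
    - [0.002,0,0]
    - [0.004,0,0]
    - [0.004,0,0]
  dr:
    - [0,0,0]
    - [0,0,0]
    - [0,0,0]

```text
time: 8.05
eef_pos: [0.5993, 0.0328, 0.106]
tcp_rot: [0.379, 0.597, -0.379, 0.597]
contact_force: [2.8, 0.5, -1.0]
opening: 0.261
```

play_rows:
  claw: [255,255,255,255]
  travel:
    - [0.002,0,0]
    - [0.004,0,0]
    - [0.006,0,0]
    - [0.006,0,0]
  dr:
    - [0,0,0]
    - [0,0,0]
    - [0,0,0]
    - [0,0,0]

```text
time: 8.45
eef_pos: [0.5993, 0.0328, 0.0994]
tcp_rot: [0.379, 0.596, -0.379, 0.597]
contact_force: [3.2, 1.1, 0.0]
opening: 0.266
```

```bash
python3 - <<'E'
from h import *
s=ctrl.get_state();print(s["time"],s["eef_pos"],s["contact_force"],s["opening"],s["wrist_torque"])
c=cam("side");save(c,"s11.png",(240,180,330,320),4.2)
E
```

```text
8.45 [0.59932946 0.03278351 0.09944953] [3.19631599 1.12116782 0.04060719] 0.26612194015401885 [ 0.07834158 -0.67268138  0.07613387]
```

View pics/s11.png

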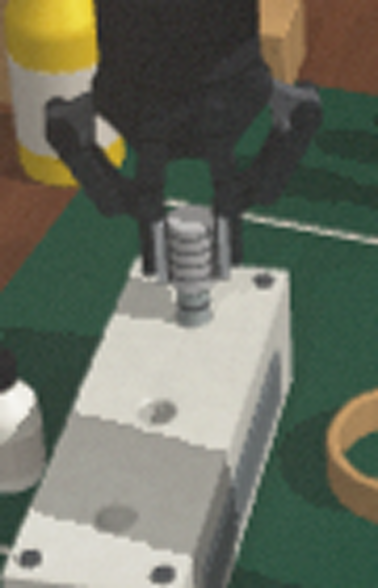

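play_rows:
  claw: [255,255,255]
  travel:
    - [0.002,0,0]
    - [0.003,0,0]
    - [0.003,0,0]
  dr:
    - [0,0,0]
    - [0,0,0]
    - [0,0,0]

```text
time: 8.8
eef_pos: [0.5994, 0.0328, 0.096]
tcp_rot: [0.38, 0.596, -0.379, 0.597]
contact_force: [3.1, 0.5, 0.2]
opening: 0.261
```

play_rows:
  claw: [255,255,255,255]
  travel:
    - [0.002,0,0]
    - [0.004,0,0]
    - [0.006,0,0]
    - [0.006,0,0]
  dr:
    - [0,0,0]
    - [0,0,0]
    - [0,0,0]
    - [0,0,0]

```text
time: 9.2
eef_pos: [0.5994, 0.0328, 0.0891]
tcp_rot: [0.38, 0.596, -0.379, 0.598]
contact_force: [4.4, 1.8, -2.6]
opening: 0.267
```

```bash
python3 - <<'E'
from h import *
s=ctrl.get_state();print(s["time"],s["eef_pos"],s["contact_force"],s["opening"],s["wrist_torque"])
c=cam("side");save(c,"s12.png",(260,210,310,270),10)
E
```

```text
9.2 [0.59935565 0.03284733 0.08907192] [ 4.42220361  1.79169669 -2.62823062] 0.26703461263307865 [ 0.16890691 -1.02057056  0.00305944]
```

View pics/s12.png

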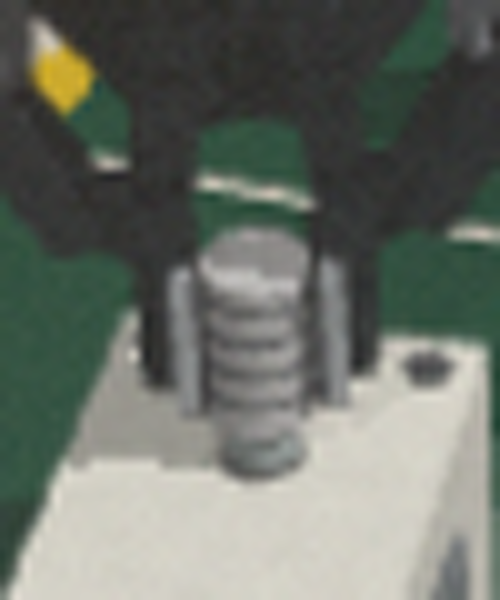

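play_rows:
  claw: [255,255]
  travel:
    - [0.0015,0,0]
    - [0.0015,0,0]
  dr:
    - [0,0,0]
    - [0,0,0]

```text
time: 9.45
eef_pos: [0.5995, 0.0328, 0.0876]
tcp_rot: [0.38, 0.596, -0.379, 0.598]
contact_force: [2.5, 0.4, 3.2]
opening: 0.264
```

play_rows:
  claw: [255,255]
  travel:
    - [0.001,0,0]
    - [0.001,0,0]
  dr:
    - [0,0,0]
    - [0,0,0]

```text
time: 9.65
eef_pos: [0.5996, 0.0328, 0.0875]
tcp_rot: [0.38, 0.596, -0.379, 0.598]
contact_force: [1.4, 2.2, 6.5]
opening: 0.262
```

play_rows:
  claw: [255,255]
  travel:
    - [0.001,0,0]
    - [0.001,0,0]
  dr:
    - [0,0,0]
    - [0,0,0]

```text
time: 9.85
eef_pos: [0.5997, 0.0328, 0.0875]
tcp_rot: [0.38, 0.596, -0.379, 0.597]
contact_force: [0.5, 1.7, 6.3]
opening: 0.264
```

```bash
python3 - <<'E'
from h import *
s=ctrl.get_state();print(s["time"],s["eef_pos"],s["contact_force"],s["opening"],s["wrist_torque"])
c=cam("side");save(c,"s13.png",(270,225,300,265),14)
E
```

```text
9.85 [0.59968859 0.03281514 0.08749747] [0.54310366 1.66981573 6.3427766 ] 0.26368342626875174 [ 0.1217411  -0.1970339  -0.01908249]
```

View pics/s13.png

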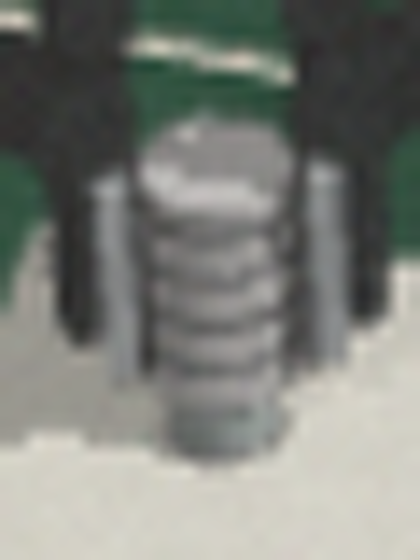

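```bash
python3 - <<'E'
from h import *
c=cam("side")
x,y=.5992,.0328
for d in(.048,.052,.056,.06): print(d,"top",proj(c,[x,y,.072+.11-d]),"top back/front edge",proj(c,[x+.0052,y-.0108,.182-d])[1],proj(c,[x-.0052,y+.0108,.182-d])[1],"headbottom front",proj(c,[x-.0052,y+.0108,.144-d])[1],"groove front",proj(c,[x-.0035,y+.0072,.132-d])[1],"rim front",proj(c,[x-.0035,y+.0072,.072])[1])
g=cv2.cvtColor(c["img"],cv2.COLOR_RGB2GRAY)
for v in range(228,264): print(v,g[v,281:291])
E
```

```text
0.048 top [284.23211782 230.86782451] top back/front edge 227.54399802635734 234.25007121326223 headbottom front 249.28287928976158 groove front 252.75008531370003 rim front 257.31257570601883
0.052 top [284.33728918 232.47164853] top back/front edge 229.14088641425056 235.8608293427849 headbottom front 250.8309383802847 groove front 254.27714577745007 rim front 257.31257570601883
0.056 top [284.44202184 234.06878268] top back/front edge 230.73117115802276 237.4648098899485 headbottom front 252.3726113437358 groove front 255.79796317251356 rim front 257.31257570601883
0.06 top [284.54631855 235.65926875] top back/front edge 232.31489313542286 239.06205554196634 headbottom front 253.90793761530819 groove front 257.31257570601883 rim front 257.31257570601883
228 [193 166 164 140 118 108 114 100  86  65]
229 [ 74  98 110 151 166 181 191 161 139 115]
230 [ 71  71  73  68  71  74  88 105 135 156]
231 [72 69 75 73 74 71 70 72 69 62]
232 [73 73 71 84 79 73 71 68 70 61]
233 [ 79  91 107 121 108  95  93  86  78  55]
234 [110 134 169 137 135 135 137 135 117  67]
235 [125 129 139 139 138 139 13
[... 602 characters left out ...]
3 156  98]
249 [105 113 120 135 143 150 154 154 150  82]
250 [ 84  99 109 129 135 143 144 120 124  93]
251 [107 101  90 101 107 120 123 129 155 117]
252 [123 118 127 132 143 152 153 159 154 148]
253 [130 117 126 133 137 144 149 160 153 193]
254 [137 108 106 114 116 123 120 149 154 164]
255 [128 103 104 106 119 132 144 153 148 160]
256 [137 106  98 105 116 132 139 151 138 194]
257 [160 145 111 110 115 129 141 172 184 207]
258 [208 205 204 176 178 181 208 207 207 204]
259 [208 207 207 207 205 208 208 209 207 209]
260 [208 208 208 205 208 206 207 208 209 210]
261 [208 208 209 209 207 208 207 209 207 208]
262 [209 212 212 211 210 209 209 209 208 209]
263 [210 210 208 210 211 209 208 209 207 207]
```

The head's edge rows (232.6/239.7 px) and the head's underside (254 px) match a depth of 60 mm: the pin bottomed at the free depth and the groove is at the rim. Releasing.

play_rows:
  claw: [0,0,0,0,0,0,0,0]
  travel:
    - [0,0,0]
    - [0,0,0]
    - [0,0,0]
    - [0,0,0]
    - [0,0,0]
    - [0,0,0]
    - [0,0,0]
    - [0,0,0]
  dr:
    - [0,0,0]
    - [0,0,0]
    - [0,0,0]
    - [0,0,0]
    - [0,0,0]
    - [0,0,0]
    - [0,0,0]
    - [0,0,0]

```text
time: 10.75
eef_pos: [0.5997, 0.0328, 0.0875]
tcp_rot: [0.379, 0.596, -0.379, 0.597]
contact_force: [-0.5, 0.0, 0.1]
opening: 1.003
```

play_rows:
  claw: [0,0,0,0,0,0,0,0]
  travel:
    - [-0.02,0,0]
    - [-0.05,0,0]
    - [-0.09,0,0]
    - [-0.13,0,0]
    - [-0.16,0,0]
    - [-0.16,0,0]
    - [-0.16,0,0]
    - [-0.16,0,0]
  dr:
    - [0,0,0]
    - [0,0,0]
    - [0,0,0]
    - [0,0,0]
    - [0,0,0]
    - [0,0,0]
    - [0,0,0]
    - [0,0,0]

```text
time: 11.55
eef_pos: [0.5984, 0.0329, 0.2454]
tcp_rot: [0.379, 0.597, -0.379, 0.596]
contact_force: [0.1, -0.5, -0.0]
opening: 1.0
```

```bash
python3 - <<'E'
from h import *
s=ctrl.get_state();print(s["time"],s["eef_pos"],s["contact_force"],s["opening"],s["wrist_torque"])
c=cam("side");save(c,"s14.png",(265,220,305,270),12);save(c,"s15.png")
g=cv2.cvtColor(c["img"],cv2.COLOR_RGB2GRAY)
for v in range(228,262): print(v,g[v,281:291])
E
```

```text
11.55 [0.59835425 0.0328836  0.24541586] [ 0.08197787 -0.47343169 -0.03038896] 0.9995908053309572 [ 0.02737951  0.01208339 -0.01736021]
228 [192 167 164 141 120 109 115 100  87  80]
229 [ 77 101 107 150 166 184 194 161 139 122]
230 [ 72  75  72  76  72  75  86 103 138 165]
231 [74 76 74 72 75 74 70 71 74 73]
232 [ 82  89  99 109  96  95  86  77  73  75]
233 [130 146 171 190 163 160 139 117  84  73]
234 [188 188 190 189 191 189 188 182 135  72]
235 [183 188 191 191 190 191 194 193 184  79]
236 [182 186 187 187 187 190 190 194 187 103]
237 [182 183 184 186 185 187 190 187 177  90]
238 [177 179 182 183 187 183 182 176 148  91]
239 [123 148 164 171 171 153 153 152 119  97]
240 [103 116 124 135 139 143 119 120 128 110]
241 [ 88  95  92 101 106 120 133 160 153  98]
242 [114 121 124 141 148 155 159 152 119 108]
243 [103 118 125 133 143 146 150 120 134 151]
244 [ 84  90 101 105 116 102 128 135 163 147]
245 [118 122 130 141 147 153 162 157 155 144]
246 [102 118 128 138 143 147 146 125 125 164]
247 [ 89  91 104 112 114 121 116 135 159 145]
248 [118 121 113 129 134 152 152 162 155 142]
249 [114 116 125 139 142 147 150 152 133 155]
250 [ 89  90 107 122 128 116 117 137 163 170]
251 [119 122 120 127 134 142 159 165 166 180]
252 [120 125 132 142 151 155 156 162 173 196]
253 [137 115 129 138 147 154 134 144 159 192]
254 [137 104 107 107 115 134 150 150 135 170]
255 [130 100 107 113 131 144 149 145 112 164]
256 [147  90  98 107 122 132 141 120 128 192]
257 [204 145 111 105 107 106 121 160 188 209]
258 [209 207 204 177 177 183 207 208 207 210]
259 [206 207 208 207 206 207 207 207 208 209]
260 [209 207 207 208 206 208 208 209 209 210]
261 [208 207 211 212 208 208 209 209 209 208]
```

View pics/s14.png

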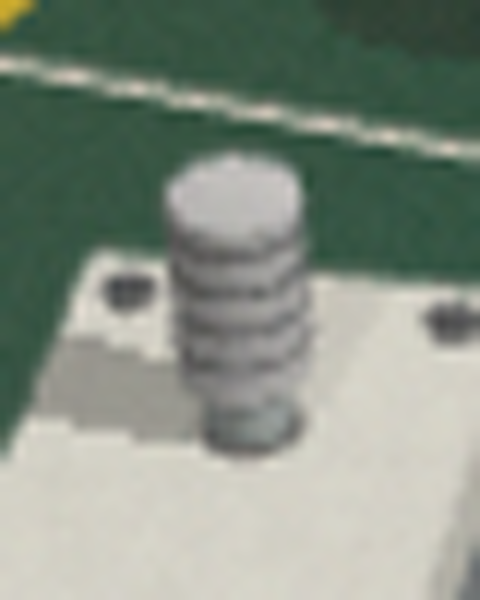

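View pics/s15.png

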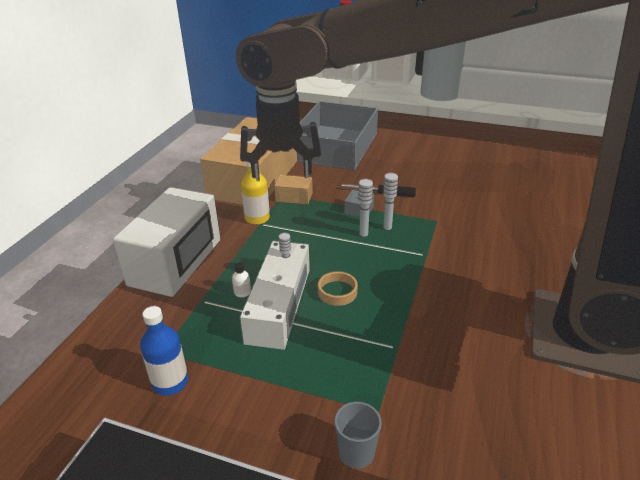

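The released pin stands at (285,245) in socket2. Its shank is dark at the rim (row 257) and its top edges are where a 60 mm depth puts them. The gripper is well clear and the other things look unmoved.

```bash
python3 -c "
from plant import ctrl
print(ctrl.sign_off())"
```

```text
the job is handed in; nothing more can be done
None
```

The pin now stands released in the third socket (socket2, local y = −75 mm), fully home with its groove level with the rim as near as I could tell. I took it from the grey rest, choosing it over the two larger look-alikes beside it. The first socket I tried was the free one, so I did not probe the other two.

- **Depth:** the pin passed the two spacer depths (40 and 48 mm) without resistance. It bottomed about 61 mm deep under roughly 6–9 N, which is about 1 mm into the rubber seat.
- **Picture after release:** the edges of the pin's top match a 60 mm depth within about 1 mm, and the shank is dark right at the rim. The picture is too coarse to show the groove as a separate line, so the "level" reading rests on the pin's height and how far the arm travelled.
- **Springs:** I never saw the 5–15 N of the spring noses in the force readings, probably because each reading is taken only at the end of a move. The sideways force reached at most about 4 N in the readings.
- **State at hand-in:** the arm was clear of everything at about 12 s, and the other things looked unmoved.

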